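# Hold the lug box open for restocking

## Task

A sample part stands on the lid of each blue stock box: take the seat lug (the short dark ring) off its lid, stand it upright in the middle of the round cork pad and let go of it. Then raise the lid of the box it stood on to 60 degrees from shut for restocking, and finish while still holding it there with the fingers, for it falls shut if let go. Leave the other box shut with the taller pale shell standing on it, and do not disturb the solder spool or the green tin.

Things in the scene. Friction and masses are not known exactly. Their poses are not given: they have to be found in the camera images.
- box_a: one of two identical fixed blue steel stock boxes, 100 (x) x 140 (y) x 55 mm high, walls 4 mm, empty inside, standing on the riser; origin at the centre of its underside, x from the grip side (-x) to the hinge side (+x), z up. A flat blue lid 106 x 146 mm, 6 mm thick, covers it; top of the closed lid 61 mm above the origin. The hinge line runs along the box's y axis, 50 mm in +x and 55 mm above the origin. box_a is the one farther to the robot's left (+y)
- box_b: one of two identical fixed blue steel stock boxes, 100 (x) x 140 (y) x 55 mm high, walls 4 mm, empty inside, standing on the riser; origin at the centre of its underside, x from the grip side (-x) to the hinge side (+x), z up. A flat blue lid 106 x 146 mm, 6 mm thick, covers it; top of the closed lid 61 mm above the origin. The hinge line runs along the box's y axis, 50 mm in +x and 55 mm above the origin. box_b is the one farther to the robot's right (-y)
- lid_a_grip (a point): centre of the black grip of the lid of box_a: a round crosswise bar, 18 mm diameter and 30 mm long along the box's y axis, with flat ends free to be pinched from above, on a 10 mm wide stem, 35 mm clear of the lid's front edge (the stem and the bar are joined in the middle of the bar's length). 140 mm in front of the hinge line and 3 mm above it when shut (58 mm above the riser top). Its axes are those of the lid: equal to the box's when shut, turning about y as the lid opens
- lid_b_grip (a point): centre of the black grip of the lid of box_b: a round crosswise bar, 18 mm diameter and 30 mm long along the box's y axis, with flat ends free to be pinched from above, on a 10 mm wide stem, 35 mm clear of the lid's front edge (the stem and the bar are joined in the middle of the bar's length). 140 mm in front of the hinge line and 3 mm above it when shut (58 mm above the riser top). Its axes are those of the lid: equal to the box's when shut, turning about y as the lid opens
- lid_a (a joint): angle of the lid of box_a, rad: 0 shut, growing as the front edge rises, end stop 1.4 (80 degrees); 60 degrees is 1.047. No friction or catch: the 0.35 kg lid falls shut from any angle when let go
- lid_b (a joint): angle of the lid of box_b, rad: 0 shut, growing as the front edge rises, end stop 1.4 (80 degrees); 60 degrees is 1.047. No friction or catch: the 0.35 kg lid falls shut from any angle when let go
- lug: seat lug casting: loose, short, dark blue-grey open ring (tube piece) standing on end, 37 mm diameter, 45 mm high, about 0.06 kg; starts near the middle of one box's lid, either one; origin at the centre of its underside, z up its axis
- shell: machined shell: loose, pale grey open tube standing on end, 40 mm diameter, 68 mm high, 0.16 kg; starts near the middle of the other box's lid; origin at the centre of its underside, z up its axis
- pad: round cork pad fixed on the riser, 110 mm diameter, 4 mm thick; origin at the centre of its underside (its top is 4 mm higher)
- riser: fixed plywood riser (a low platform) on the bench on which all the rest stands, 300 (x) x 680 (y) mm, its flat top 120 mm above the bench; origin at the centre of its underside, on the bench
- spool: bystander: pale grey solder spool standing, 52 mm diameter, 30 mm high; origin at the centre of its underside
- tin: bystander: flat dark green tin, 70 mm diameter, 28 mm high; origin at the centre of its underside

How it is judged:
On the way:
1. the lug stands upright on the cork pad, let go, while both lids are shut (horizontal distance between lug and pad below 0.042 m and height (world z) of lug between 0.12 and 0.128 m and angle between lug's own z axis and vertical below 0.1 rad and linear speed of lug below 0.02 m/s and contact force between the fingers and lug below 0.05 N and value of joint each of lid_a, lid_b below 0.05 rad), for 0.2 s.
At the end, for the whole second after the job is handed in: The lug stands upright, let go, on the cork pad, within 42 mm of its centre. The lid of the box it came from is still at 60 +-7 degrees (0.925 to 1.17 rad), held by the fingers (over 0.3 N) and nothing else. The other lid is shut (under 0.05 rad), the shell on it (horizontal distance between lug and pad below 0.042 m and height (world z) of lug between 0.12 and 0.128 m and angle between lug's own z axis and vertical below 0.1 rad and linear speed of lug below 0.02 m/s and contact force between the fingers and lug below 0.05 N and ((horizontal distance between shell and box_b below 0.065 m and value of joint lid_b below 0.05 rad and value of joint lid_a between 0.925 and 1.17 rad and velocity of joint lid_a between -0.1 and 0.1 rad/s and contact force between the fingers and box_a above 0.3 N and contact force between each of lug, tin, spool and box_a below 0.05 N) or (horizontal distance between shell and box_a below 0.065 m and value of joint lid_a below 0.05 rad and value of joint lid_b between 0.925 and 1.17 rad and velocity of joint lid_b between -0.1 and 0.1 rad/s and contact force between the fingers and box_b above 0.3 N and contact force between each of lug, tin, spool and box_b below 0.05 N))); the arm keeps its last pose, push and grip.
It fails at once if the lid under the shell is raised by more than 0.1 rad ((horizontal distance between shell and box_a below 0.065 m and value of joint lid_a above 0.1 rad) or (horizontal distance between shell and box_b below 0.065 m and value of joint lid_b above 0.1 rad)).
It fails at once if the shell is moved by more than 20 mm (distance of shell from where it was at the start of the episode above 0.02 m).
It fails at once if the solder spool or the green tin is moved by more than 20 mm (distance of any of spool, tin from where it was at the start of the episode above 0.02 m).
It also fails if it takes over 51 s, if anything falls off the work surface, if the arm or the gripper's body presses on something with over 40 N, if the wrist force passes 120 N, or if a joint passes its speed limit or range.

## Robot

A 6-joint arm with a two-finger parallel gripper is mounted at the origin on a cart in front of the work surface, level with it; the furniture and walls round the work are solid. World frame = base frame: x ahead of the robot, y to its left, z up, the work surface at z = 0. Lengths are in m, angles in rad, forces in N, time in s.
With the tool pointing down it reaches from about 0.25 to 0.725 m from the base axis. Payload 4 kg.
Tool frame: the origin (TCP) lies midway between the tips of the shut fingers; the grasp point (between the pads) lies 19 mm behind it (bot.hold_point_z is the distance from the TCP to the grasp point, in m); z points along the fingers, y is the direction in which the jaws open and shut (so a half turn about z gives the same grasp; the last joint's range is limited). The gripper opens to 85 mm and grips with 20 to 120 N. Pads are 22 mm wide; open, the fingers measure 114 mm over their backs; the gripper's body (76 mm by 85 mm) begins 54 mm behind the grasp point. The pads swing forward as they close: fully open they stand 13 mm farther back than shut.
Start: joints at [1.279, 0.241, 0.005, 1.335, 0, 1.571], TCP at [0.144, 0.479, 0.231] pointing down, gripper open.
Joint ranges: [-2.72, 2.72], [-1.05, 1.87], [-1.09, 1.28], [-1.99, 2.15], [-1.42, 1.44], [-3.14, 3.14]. Speed limits (rad/s): [2.79, 2.79, 3.14, 3.14, 3.14, 3.14].

## Interface

Orientations are given as a unit quaternion [x, y, z, w].
In Python, from workcell import status, viewer, order, bot gives the robot as it stands.
- The arm moves only by the tool servo_tool, never from a script. Its argument "increments" is a list of rows, each a list of 3 entries, a list of its own where there are three numbers: the closure in counts, from 0 (fully open) to 255 (shut), then the shift along the tool's x, y, z in mm, then the turn about the tool's z in degrees. A call has exactly 10 rows; each row shifts and turns the commanded pose from where the row before left it, along the tool's axes as they then stand; what a row does not reach is not made up. A row lasts 1/10 s, in which the tool goes at most 50 mm and 8.59 degrees, less where a joint would pass 70% of its speed; a pose out of reach is approached as far as the arm can. A call is refused whole if a number of a shift passes 50 or a number of a turn 8.59, either way. A call with a gripper value outside its range is refused whole. The fingers move at their own pace and stop on an object; the grip force is fixed at half the most. Time passes only in rows, so rows that do not move let the fingers close, or fill a call up. It gives the time, the measured TCP pose, the force and the opening at its end, in the units of the state.
- status.get_obs(): the state, without advancing time (a new reading comes with each control period).
- viewer.camera(name): name is "side" or "top" or "wrist"; returns (picture, depth): 480x640x3 uint8, red, green, blue; 480x640 float32, m along the optical axis (not along the pixel's ray), 0 where there is no reading.
- viewer.get_calibration(name): a dict with "K" (3x3 intrinsics, pixels), "position" and "orientation" of the camera in the world. Camera axes: x right, y up, looking along -z (the intrinsics and any distortion apply to the point x, -y, -z); pixel columns grow to the right and rows downward; lengths in m; the calibration is good to about 2 mm. The wrist camera is an equidistant fisheye: a pixel r from the principal point sees the ray r / f radians off the axis. A picture is of the moment at which its call begins: read the wrist's pose just before it. get_calibration takes no time and is no camera call; for the wrist camera it gives the pose at the moment of the call.
- order.job_done(): hands the job in, once; it reports no verdict.
The state is a dict: "clock": time; "joint_pos": joint angles; "joint_vel": joint speeds; "tau": joint torques, N m; "eef_pos": TCP position; "tool_rot": TCP orientation; "ft_force": force on the tool from outside, world axes, zero at the start; "ft_torque": the same for the moment, N m; "grip_width": finger opening in m.
Only numpy, scipy, OpenCV 4.12 (cv2) and the standard library are available. Lean on these libraries where they do the work, as an engineer would, in place of code of your own. Each camera call takes 0.05 s, during which the arm holds its last target.

## Working session

There is one attempt and no reset: what is moved stays moved. The work goes in short steps, Python scripts to look and compute and a tool call to move; the robot and the scene stay as the last step left them, time stands still between calls to the robot, and variables do not carry over. Pictures are saved under pics/ and viewed, and the job is handed in when it is done.

Besides the shell and the picture viewer there is one more tool, called after "Call:" by a JSON object that holds its "name" and its "arguments". servo_tool: Moves the arm, as the interface text tells. Its arguments: {"type":"object","properties":{"increments":{"type":"array","items":{"type":"array"}}},"required":["increments"]}

```bash
mkdir -p pics; ls
python3 - <<'E'
from workcell import status, viewer, order, bot
import cv2
print(status.get_obs()); print(bot.hold_point_z)
for n in ["top","side","wrist"]:
    c=viewer.get_calibration(n); print(n,c)
    p,d=viewer.camera(n)
    cv2.imwrite(f"pics/{n}0.png",p[:,:,::-1])
    import numpy as np; np.save(f"pics/{n}0.npy",d)
E
```

```text
pics
{'clock': 0.0, 'joint_pos': array([1.27900784e+00, 2.41403450e-01, 3.68807384e-03, 1.33521003e+00,
       2.23018121e-05, 1.57079978e+00]), 'joint_vel': array([-7.11313227e-04,  1.86939820e-05, -5.44640592e-04,  2.64768702e-04,
       -3.86695280e-04,  1.83647104e-03]), 'tau': array([ 1.40953271e-04, -3.72320616e+01,  2.52407169e+01,  1.68606872e-02,
        3.51447102e-05,  6.95002626e-06]), 'eef_pos': array([0.14363814, 0.47824096, 0.23040394]), 'tool_rot': array([ 1.45378866e-01,  9.89375486e-01, -1.05161065e-03, -1.65790617e-04]), 'ft_force': array([0.98125569, 0.78040875, 0.33322916]), 'ft_torque': array([0.013574  , 0.02224719, 0.02711955]), 'grip_width': 0.08554443821029664}
0.0187
top {'K': array([[495.72723047,   0.        , 317.66163139],
       [  0.        , 495.72723047, 244.70985468],
       [  0.        ,   0.        ,   1.        ]]), 'position': array([ 0.3423373 , -0.01908539,  1.22345723]), 'orientation': array([-0.05850665,  0.06637996,  0.71400962, -0.69452209])}
side {'K': array([[599.18311503,   0.        , 330.00876139],
       [  0.        , 599.18311503, 244.71409497],
       [  0.        ,   0.        ,   1.        ]]), 'position': array([ 0.04408938, -0.72415451,  0.88390685]), 'orientation': array([ 0.38914199, -0.12258065, -0.28457059,  0.86750336])}
wrist {'K': array([[371.64829954,   0.        , 318.6437299 ],
       [  0.        , 371.64829954, 242.35548729],
       [  0.        ,   0.        ,   1.        ]]), 'position': array([0.07035547, 0.50065734, 0.37181494]), 'orientation': array([-0.12251329, -0.08928303,  0.58988598,  0.79312897])}
```

View pics/top0.png

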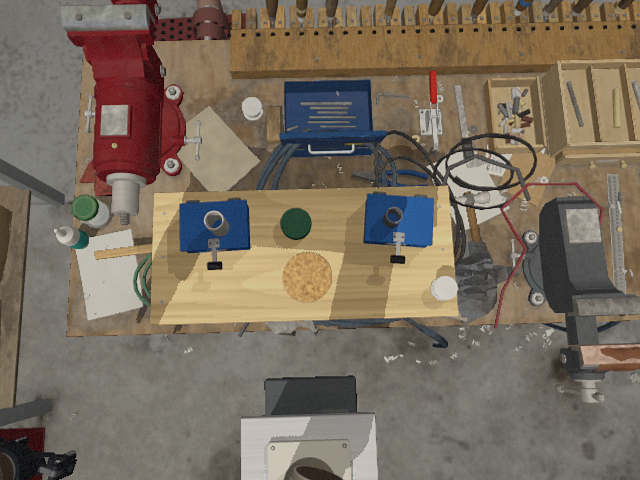

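View pics/side0.png

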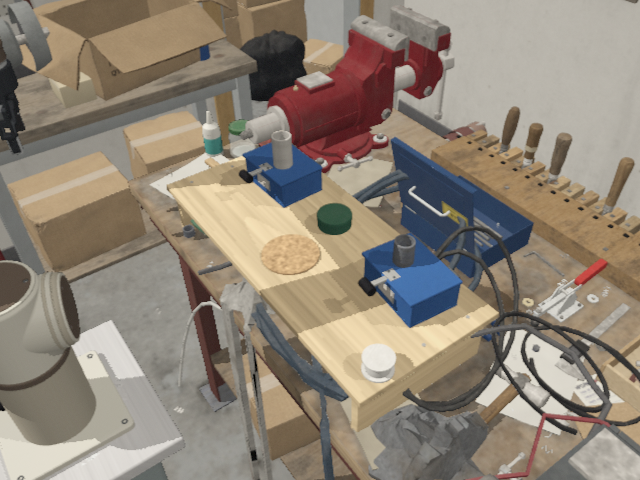

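View pics/wrist0.png

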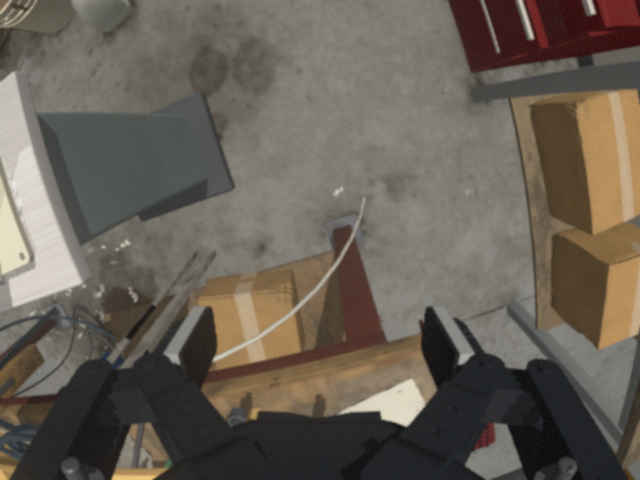

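The top view shows the dark short ring (lug) on the right box, box_b, at about (394,215). The pale shell is on box_a at (214,222), the pad at (307,277), the tin at (295,223), and the spool at (443,288). The grip bars are at (215,266) and (398,259). The side view agrees.

```bash
cat > h.py <<'E'
import numpy as np, cv2
from scipy.spatial.transform import Rotation as R
from workcell import status, viewer, order, bot
def ray(cal,u,v):
    K=cal['K']; d=np.array([(u-K[0,2])/K[0,0],-(v-K[1,2])/K[1,1],-1.0])
    return R.from_quat(cal['orientation']).apply(d)
def onplane(cal,u,v,z):
    r=ray(cal,u,v); p=np.array(cal['position']); return p+r*(z-p[2])/r[2]
def proj(cal,X):
    q=R.from_quat(cal['orientation']).inv().apply(np.array(X)-cal['position']); K=cal['K']
    return K[0,2]+K[0,0]*q[0]/-q[2], K[1,2]-K[1,1]*q[1]/-q[2]
def todepth(cal,u,v,d):
    return np.array(cal['position'])+ray(cal,u,v)*d
def cloud(cal,D):
    v,u=np.mgrid[0:480,0:640]; K=cal['K']
    d=np.stack([(u-K[0,2])/K[0,0],-(v-K[1,2])/K[1,1],-np.ones_like(u)],-1)*D[...,None]
    return R.from_quat(cal['orientation']).apply(d.reshape(-1,3)).reshape(480,640,3)+cal['position']
E
python3 - <<'E'
from h import *
hsvs={}
for n in ['top','side']:
    cal=viewer.get_calibration(n); im=cv2.imread(f'pics/{n}0.png'); D=np.load(f'pics/{n}0.npy'); C=cloud(cal,D)
    hsv=cv2.cvtColor(im,cv2.COLOR_BGR2HSV)
    inr=(C[...,0]>.25)&(C[...,0]<.75)&(abs(C[...,1])<.4)&(D>0)
    print(n)
    def show(name,m):
        m=m.astype(np.uint8); k,l,s,c=cv2.connectedComponentsWithStats(m)
        for i in range(1,k):
            if s[i,4]>60:
                P=C[l==i]; print(name,s[i],c[i].round(1),'med',np.median(P,0).round(4),'midrange',((np.percentile(P,1,0)+np.percentile(P,99,0))/2).round(4),'ext',(np.percentile(P,99,0)-np.percentile(P,1,0)).round(3))
    H,S,V=[hsv[...,i].astype(int) for i in range(3)]
    z=C[...,2]
    show('blue lid',(H>100)&(H<125)&(S>150)&inr&(z>.17)&(z<.195))
    show('above lid',inr&(z>.19)&(z<.26))
    show('tin',inr&(z>.14)&(z<.16)&(H>50)&(H<95)&(S>60))
    show('spool',inr&(z>.14)&(z<.16)&(S<40))
    show('pad',inr&(z>.116)&(z<.132)&(H>5)&(H<20)&(S>95))
    show('dark grip',inr&(V<50)&(z>.165)&(z<.2)&(C[...,0]<.5))
    show('riser',inr&(z>.11)&(z<.123))
E
```

```text
top
blue lid [ 364  194   69   51 2664] [399.5 218.9] med [ 0.5791 -0.2204  0.1821] midrange [ 0.5797 -0.2097  0.1819] ext [0.107 0.144 0.009]
blue lid [ 180  200   68   51 2547] [213. 225.] med [0.5764 0.1989 0.1819] midrange [0.5772 0.1888 0.1819] ext [0.102 0.142 0.009]
blue lid [388 213  10   8  61] [392.3 216.7] med [ 0.5849 -0.1958  0.1823] midrange [ 0.5855 -0.1964  0.1815] ext [0.016 0.019 0.007]
above lid [279 133 107   8 467] [331.7 136.7] med [ 0.7478 -0.0696  0.2428] midrange [ 0.7469 -0.0694  0.2344] ext [0.006 0.218 0.029]
above lid [114 147  22  23 319] [123.3 156.1] med [0.7324 0.3831 0.1965] midrange [0.7284 0.3796 0.1978] ext [0.043 0.039 0.015]
above lid [383 207  20  20 221] [392.5 216.4] med [ 0.5785 -0.1913  0.2178] midrange [ 0.5788 -0.1914  0.2106] ext [0.034 0.035 0.039]
above lid [204 210  25  26 375] [215.7 222.5] med [0.572  0.1757 0.2309] midrange [0.5722 0.1752 0.222 ] ext [0.038 0.038 0.061]
tin [281 209  30  30 717] [295.5 223.2] med [0.5843 0.0137 0.1485] midrange [0.5845 0.0137 0.1481] ext [0.063 0.063 0.011]
spool [373 149   7  23  71] [375.8 159.6]
[... 4102 characters left out ...]
 [0.7265 0.3407 0.1165] ext [0.046 0.036 0.013]
riser [251 135  21   9  67] [260.2 138.9] med [0.6273 0.3774 0.1167] midrange [0.6393 0.3847 0.1163] ext [0.044 0.03  0.012]
riser [  167   156   332   251 26621] [323.5 276.7] med [ 0.4735 -0.0927  0.1201] midrange [ 0.518  -0.0073  0.1176] ext [0.294 0.666 0.01 ]
riser [360 192  15   8  61] [366.6 195.2] med [0.6986 0.0531 0.1161] midrange [0.6986 0.0527 0.1164] ext [0.024 0.019 0.012]
riser [438 250  26  10 102] [449.9 254.7] med [ 0.7067 -0.1835  0.117 ] midrange [ 0.7057 -0.1879  0.1165] ext [0.044 0.024 0.013]
riser [465 253  22  14  97] [476.5 258.9] med [ 0.7392 -0.224   0.1177] midrange [ 0.7374 -0.2219  0.1165] ext [0.021 0.036 0.013]
```

Run:
```python
from h import *
n='top'
cal=viewer.get_calibration(n); im=cv2.imread(f'pics/{n}0.png'); D=np.load(f'pics/{n}0.npy'); C=cloud(cal,D)
hsv=cv2.cvtColor(im,cv2.COLOR_BGR2HSV);H,S,V=[hsv[...,i].astype(int) for i in range(3)]
z=C[...,2]
for nm,(a,b) in dict(a=(170,260),b=(355,445)).items():
    m=((H>100)&(H<125)&(S>150)&(z>.176)&(z<.19)).astype(np.uint8); m[:,:a]=0;m[:,b:]=0;m[:190]=0;m[255:]=0
    m=cv2.morphologyEx(m,cv2.MORPH_OPEN,np.ones((5,5)))
    c=max(cv2.findContours(m,0,2)[0],key=cv2.contourArea)[:,0]
    P=np.array([onplane(cal,u,v,.181)[:2] for u,v in c])
    print('lid',nm,cv2.minAreaRect((P*1000).astype(np.float32)))
    x,y,w,h=cv2.boundingRect(c); crop=im[y-5:y+85,x-10:x+w+10]; cv2.imwrite(f'pics/crop_{nm}.png',cv2.resize(crop,None,fx=6,fy=6,interpolation=cv2.INTER_CUBIC))
    # rim via ray plane
for nm,box,h in [('lug',(383,207,20,20),.226),('shell',(204,210,25,26),.249)]:
    x,y,w,hh=box
    m=np.zeros((480,640),np.uint8); m[y:y+hh,x:x+w]=(abs(z[y:y+hh,x:x+w]-h)<.008)
    pts=np.argwhere(m)[:,::-1].astype(np.int32)
    (cx,cy),r=cv2.minEnclosingCircle(pts)
    print(nm,cx,cy,r,onplane(cal,cx,cy,h))
```

```text
lid a ((577.73193359375, 188.8662567138672), (105.36470794677734, 144.05096435546875), 1.6048409938812256)
lid b ((580.1599731445312, -210.11550903320312), (144.63836669921875, 105.27216339111328), 84.2826919555664)
lug 393.637939453125 215.2586212158203 9.024479866027832 [ 0.57807955 -0.19168494  0.226     ]
shell 213.8000030517578 220.0 10.249005317687988 [0.572407   0.17491131 0.249     ]
```

View pics/crop_b.png

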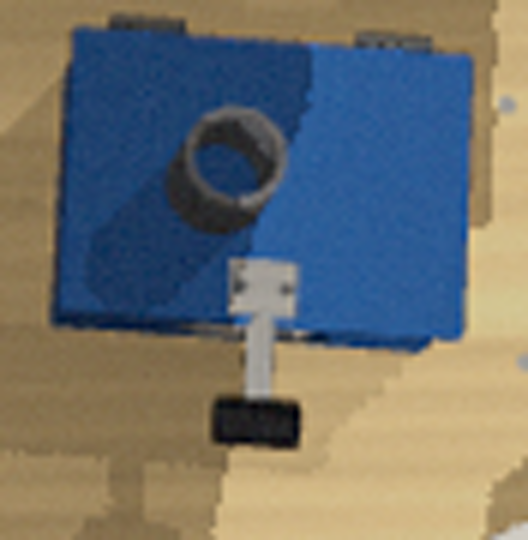

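Call:
{"name": "servo_tool", "arguments": {"increments": [[0,[0,0,-40],-5.5],[0,[0,0,-40],-5.5],[0,[-25,-31,0],0],[0,[-25,-31,0],0],[0,[-25,-31,0],0],[0,[-25,-31,0],0],[0,[-25,-31,0],0],[0,[-25,-31,0],0],[0,[-25,-31,0],0],[0,[-25,-31,0],0]]}}

```text
clock: 1.15
eef_pos: [0.3185, 0.2106, 0.3112]
tool_rot: [0.05, 0.999, -0.0, -0.0]
ft_force: [0.8, 1.4, -1.1]
grip_width: 0.0855
```

Call:
{"name": "servo_tool", "arguments": {"increments": [[0,[-28,-36,0],0],[0,[-28,-36,0],0],[0,[-28,-36,0],0],[0,[-28,-36,0],0],[0,[-28,-36,0],0],[0,[-28,-36,0],0],[0,[-28,-36,0],0],[0,[-28,-36,0],0],[0,[-28,-36,0],0],[0,[-19,-16,0],0]]}}

```text
clock: 2.15
eef_pos: [0.5546, -0.1565, 0.3102]
tool_rot: [0.052, 0.999, -0.0, -0.001]
ft_force: [0.5, -0.2, 0.7]
grip_width: 0.0858
```

```bash
cat > st.py <<'E'
import sys
from h import *
o=status.get_obs(); p=o['eef_pos']; Rm=R.from_quat(o['tool_rot']); 
print('t',round(o['clock'],2),'p',p.round(4),'F',o['ft_force'].round(1),'w',round(o['grip_width'],4),'yaw',np.degrees(np.arctan2(Rm.as_matrix()[1,1],Rm.as_matrix()[0,1])).round(2),'zaxis',Rm.as_matrix()[:,2].round(3),'q',o['joint_pos'].round(2))
if len(sys.argv)>3:
    t=np.array([float(a) for a in sys.argv[1:4]]); print('tool delta mm',(Rm.inv().apply(t-p)*1000).round(1))
E
python3 st.py .578 -.192 .187
python3 - <<'E'
from h import *
p,d=viewer.camera('wrist'); cv2.imwrite('pics/w1.png',p[:,:,::-1])
p,d=viewer.camera('side'); cv2.imwrite('pics/s1.png',p[:,:,::-1])
E
```

```text
t 2.15 p [ 0.5546 -0.1565  0.3102] F [ 0.5 -0.2  0.7] w 0.0858 yaw 84.09 zaxis [-0.001 -0.    -1.   ] q [-0.27  0.39  0.41  1.6  -0.   -0.17]
tool delta mm [-27.  -32.8 123.1]
```

View pics/w1.png

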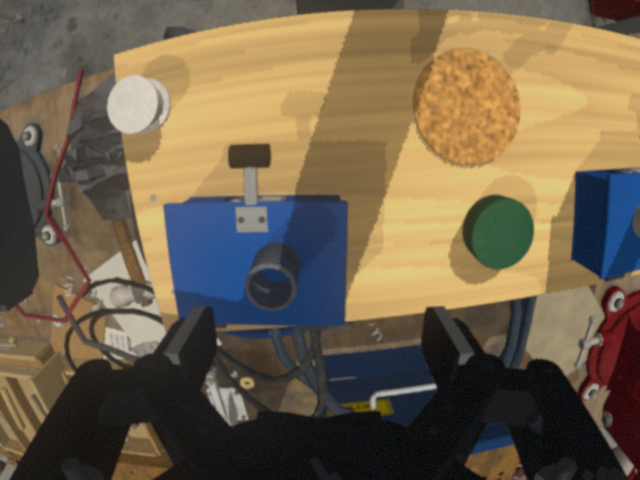

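View pics/s1.png

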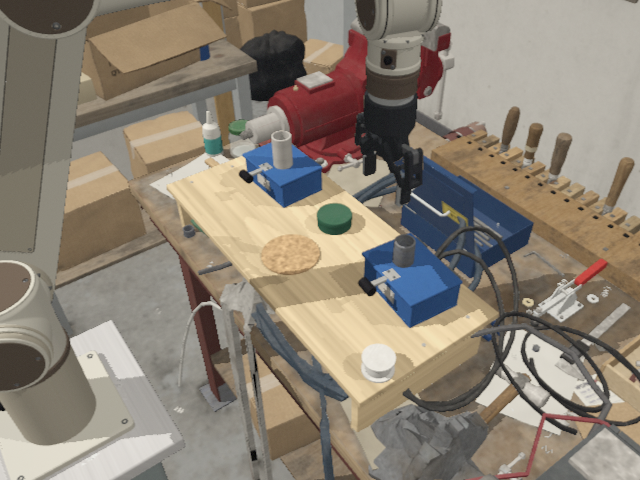

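The wrist view shows the lug's rim at about (272,285) on box_b, and nothing is disturbed. I'll start descending, then correct.

Call:
{"name": "servo_tool", "arguments": {"increments": [[0,[0,0,0],0],[0,[0,0,0],0],[0,[0,0,8],0],[0,[0,0,8],0],[0,[0,0,8],0],[0,[0,0,8],0],[0,[0,0,0],0],[0,[0,0,0],0],[0,[0,0,0],0],[0,[0,0,0],0]]}}

```text
clock: 3.25
eef_pos: [0.5542, -0.1532, 0.2797]
tool_rot: [0.05, 0.999, -0.0, 0.0]
ft_force: [-0.8, 0.6, -0.6]
grip_width: 0.0855
```

```bash
python3 st.py .578 -.192 .187
python3 - <<'E'
from h import *
c=viewer.get_calibration('wrist'); p,d=viewer.camera('wrist'); cv2.imwrite('pics/w2.png',p[:,:,::-1]); np.save('pics/w2.npy',d)
K=c['K']
v,u=np.mgrid[0:480,0:640]; a=u-K[0,2]; b=v-K[1,2]; r=np.hypot(a,b); th=r/K[0,0]; t=np.tan(th)/np.maximum(r,1e-9)
X=np.stack([a*t,-b*t,-np.ones_like(a)],-1)*d[...,None]
W=R.from_quat(c['orientation']).apply(X.reshape(-1,3)).reshape(480,640,3)+c['position']
m=(d>0)&(W[...,2]>.218)&(W[...,2]<.235)&(abs(W[...,0]-.578)<.05)&(abs(W[...,1]+.192)<.05)
P=W[m]; print(len(P),P.min(0),P.max(0)); (cx,cy),rr=cv2.minEnclosingCircle((P[:,:2]*1000).astype(np.float32)); print('lug',cx,cy,rr)
m=(d>0)&(p.max(-1)<60)&(W[...,2]>.17)&(W[...,2]<.195)&(abs(W[...,0]-.49)<.03)&(abs(W[...,1]+.2)<.04)
P=W[m]; print('grip',len(P),np.median(P,0),P.min(0),P.max(0), cv2.minAreaRect((P[:,:2]*1000).astype(np.float32)))
E
```

```text
t 3.25 p [ 0.5542 -0.1532  0.2797] F [-0.8  0.6 -0.6] w 0.0855 yaw 84.28 zaxis [ 0.001 -0.    -1.   ] q [-0.27  0.38  0.32  1.51 -0.   -0.17]
tool delta mm [-27.5 -36.2  92.8]
1262 [ 0.55928978 -0.21032096  0.21800292] [ 0.5950647  -0.17407257  0.22619239]
lug 577.1653442382812 -192.25827026367188 18.43194007873535
  return _methods._mean(a, axis=axis, dtype=dtype,
  ret = um.true_divide(
Traceback (most recent call last):
ValueError: zero-size array to reduction operation minimum which has no identity
```

View pics/w2.png

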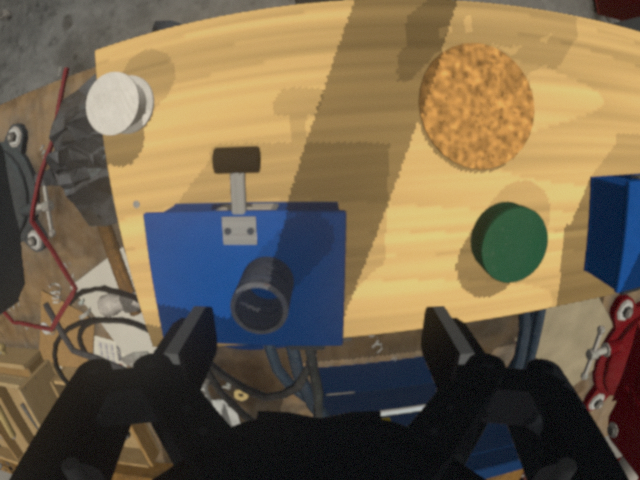

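Call:
{"name": "servo_tool", "arguments": {"increments": [[0,[-7,-9,0],0],[0,[-7,-9,0],0],[0,[-7,-9,0],0],[0,[-7,-9,0],0],[0,[0,0,12],0],[0,[0,0,12],0],[0,[0,0,12],0],[0,[0,0,0],0],[0,[0,0,0],0],[0,[0,0,0],0]]}}

```text
clock: 4.3
eef_pos: [0.5786, -0.192, 0.244]
tool_rot: [0.05, 0.999, -0.0, 0.001]
ft_force: [0.1, -0.7, 0.7]
grip_width: 0.0854
```

```bash
python3 st.py .5775 -.192 .187
python3 - <<'E'
from h import *
c=viewer.get_calibration('wrist'); p,d=viewer.camera('wrist'); cv2.imwrite('pics/w3.png',p[:,:,::-1])
E
```

```text
t 4.3 p [ 0.5786 -0.192   0.244 ] F [ 0.1 -0.7  0.7] w 0.0854 yaw 84.28 zaxis [ 0.001 -0.    -1.   ] q [-0.32  0.46  0.35  1.46 -0.   -0.22]
tool delta mm [ 1.1 -0.1 57. ]
```

View pics/w3.png

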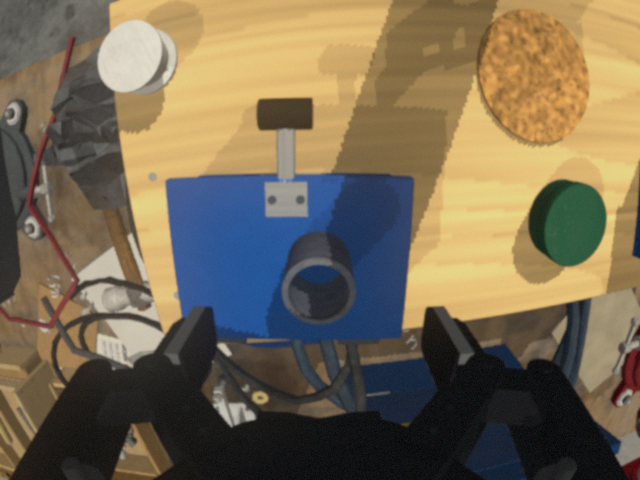

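The lug's rim is at (318,290), centred between the fingers. I'll descend 57 mm and close.

Call:
{"name": "servo_tool", "arguments": {"increments": [[0,[0,0,10],0],[0,[0,0,10],0],[0,[0,0,10],0],[0,[0,0,10],0],[0,[0,0,9],0],[0,[0,0,8],0],[0,[0,0,0],0],[0,[0,0,0],0],[255,[0,0,0],0],[255,[0,0,0],0]]}}

```text
clock: 5.35
eef_pos: [0.5786, -0.1919, 0.187]
tool_rot: [0.05, 0.999, -0.0, 0.001]
ft_force: [1.0, 0.2, 0.5]
grip_width: 0.059
```

Call:
{"name": "servo_tool", "arguments": {"increments": [[255,[0,0,0],0],[255,[0,0,0],0],[255,[0,0,0],0],[255,[0,0,0],0],[255,[0,0,0],0],[255,[0,0,0],0],[255,[0,0,0],0],[255,[0,0,0],0],[255,[0,0,0],0],[255,[0,0,0],0]]}}

```text
clock: 6.35
eef_pos: [0.5785, -0.1919, 0.187]
tool_rot: [0.05, 0.999, -0.0, 0.001]
ft_force: [-1.1, 1.1, 5.0]
grip_width: 0.0345
```

Call:
{"name": "servo_tool", "arguments": {"increments": [[255,[0,0,-4],0],[255,[0,0,-8],0],[255,[0,0,-12],0],[255,[0,0,-14],0],[255,[0,0,-14],0],[255,[0,0,-14],0],[255,[0,0,-14],0],[255,[0,0,0],0],[255,[0,0,0],0],[255,[0,0,0],0]]}}

```text
clock: 7.35
eef_pos: [0.5778, -0.1916, 0.2655]
tool_rot: [0.05, 0.999, 0.0, -0.001]
ft_force: [-0.1, -0.3, -1.2]
grip_width: 0.0345
```

```bash
python3 st.py .4655 -.0095 .132
python3 - <<'E'
from h import *
for n in ['wrist','side']:
    p,d=viewer.camera(n); cv2.imwrite(f'pics/{n}4.png',p[:,:,::-1])
E
```

```text
t 7.35 p [ 0.5778 -0.1916  0.2655] F [-0.1 -0.3 -1.2] w 0.0345 yaw 84.28 zaxis [-0.001  0.    -1.   ] q [-0.32  0.46  0.4   1.52  0.   -0.22]
tool delta mm [129.7 170.  133.7]
```

View pics/wrist4.png

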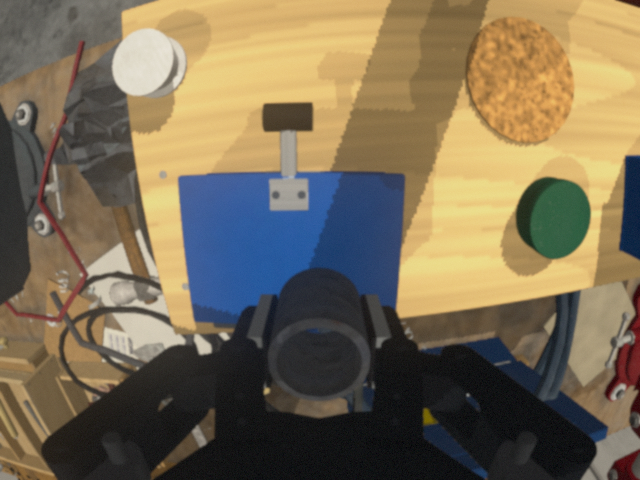

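View pics/side4.png

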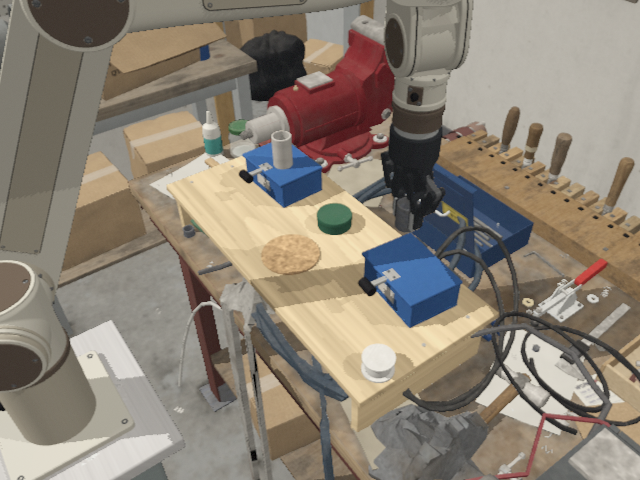

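The lug is held between the pads, with its rim at (318,358) in the wrist view. Now I'll carry it to the pad.

Call:
{"name": "servo_tool", "arguments": {"increments": [[255,[8,10,0],0],[255,[16,21,0],0],[255,[16,21,0],0],[255,[16,21,0],0],[255,[16,21,0],0],[255,[16,21,0],0],[255,[16,21,0],0],[255,[16,21,0],0],[255,[10,13,0],0],[255,[0,0,0],0]]}}

```text
clock: 8.45
eef_pos: [0.4647, -0.0084, 0.2663]
tool_rot: [0.049, 0.999, 0.0, -0.0]
ft_force: [0.0, -0.1, 0.3]
grip_width: 0.0349
```

Call:
{"name": "servo_tool", "arguments": {"increments": [[255,[0,0,0],0],[255,[0,0,10],0],[255,[0,0,15],0],[255,[0,0,15],0],[255,[0,0,15],0],[255,[0,0,15],0],[255,[0,0,15],0],[255,[0,0,5],0],[255,[0,0,0],0],[255,[0,0,0],0]]}}

```text
clock: 9.45
eef_pos: [0.4662, -0.01, 0.1765]
tool_rot: [0.05, 0.999, -0.0, 0.0]
ft_force: [1.1, -0.7, 0.4]
grip_width: 0.0351
```

```bash
python3 st.py .4655 -.0095 .130
python3 - <<'E'
from h import *
for n in ['wrist','side']:
    cal=viewer.get_calibration(n);p,d=viewer.camera(n); cv2.imwrite(f'pics/{n}5.png',p[:,:,::-1]); np.save(f'pics/{n}5.npy',d)
E
```

```text
t 9.45 p [ 0.4662 -0.01    0.1765] F [ 1.1 -0.7  0.4] w 0.0351 yaw 84.24 zaxis [ 0. -0. -1.] q [-0.02  0.21 -0.18  1.18 -0.    0.08]
tool delta mm [ 0.7  0.5 46.5]
```

View pics/wrist5.png

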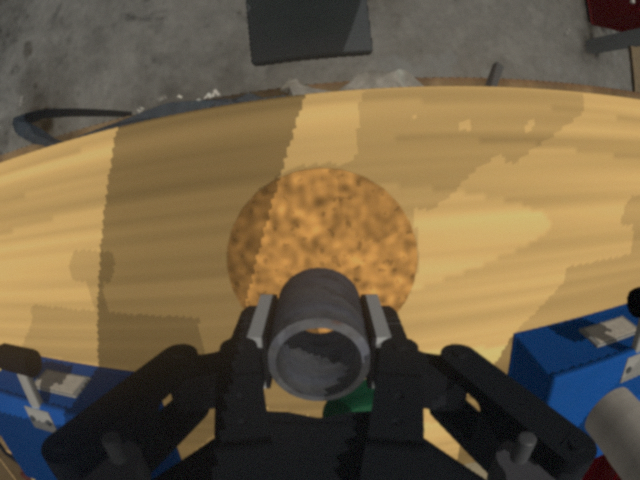

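View pics/side5.png

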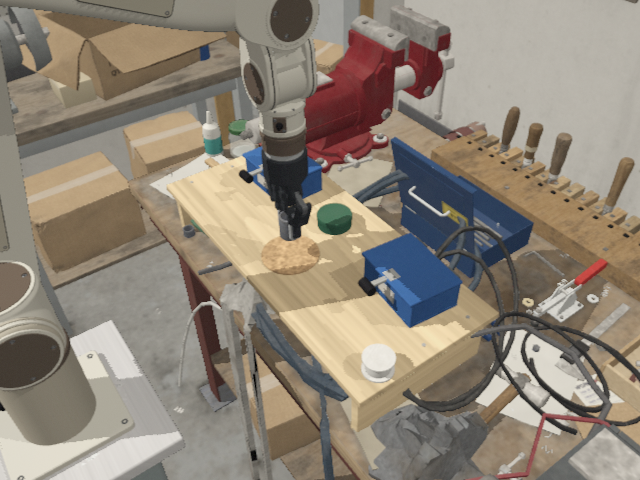

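The lug is over the pad: the pad is at about (322,240) in the wrist view, and the lug is upright. I'll lower it gently.

Call:
{"name": "servo_tool", "arguments": {"increments": [[255,[0,0,8],0],[255,[0,0,10],0],[255,[0,0,10],0],[255,[0,0,8],0],[255,[0,0,4],0],[255,[0,0,3],0],[255,[0,0,2],0],[255,[0,0,0],0],[255,[0,0,0],0],[255,[0,0,0],0]]}}

```text
clock: 10.55
eef_pos: [0.466, -0.0096, 0.1316]
tool_rot: [0.05, 0.999, 0.0, 0.0]
ft_force: [0.2, 0.0, 0.5]
grip_width: 0.0347
```

Call:
{"name": "servo_tool", "arguments": {"increments": [[255,[0,0,1],0],[255,[0,0,0],0],[255,[0,0,0],0],[200,[0,0,0],0],[150,[0,0,0],0],[80,[0,0,0],0],[0,[0,0,0],0],[0,[0,0,0],0],[0,[0,0,0],0],[0,[0,0,0],0]]}}

```text
clock: 11.55
eef_pos: [0.4658, -0.0096, 0.1303]
tool_rot: [0.05, 0.999, -0.0, 0.0]
ft_force: [0.1, -0.3, 0.3]
grip_width: 0.0859
```

```bash
python3 st.py .4655 -.0095 .130
python3 - <<'E'
from h import *
for n in ['wrist']:
    cal=viewer.get_calibration(n);p,d=viewer.camera(n); cv2.imwrite(f'pics/{n}6.png',p[:,:,::-1]); np.save(f'pics/{n}6.npy',d)
E
```

```text
t 11.55 p [ 0.4658 -0.0096  0.1303] F [ 0.1 -0.3  0.3] w 0.0859 yaw 84.28 zaxis [ 0. -0. -1.] q [-0.02  0.25 -0.26  1.06 -0.    0.08]
tool delta mm [0.3 0.1 0.3]
```

View pics/wrist6.png

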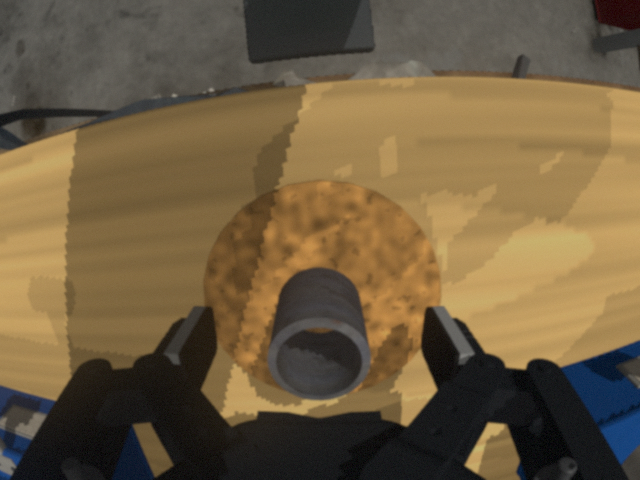

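The lug stands in the middle of the pad, with the fingers clear on both sides. I'll rise straight up, then go over to the grip of lid_b.

Call:
{"name": "servo_tool", "arguments": {"increments": [[0,[0,0,-4],0],[0,[0,0,-10],0],[0,[0,0,-15],0],[0,[0,0,-20],0],[0,[0,0,-20],0],[0,[0,0,-20],0],[0,[0,0,-21],0],[0,[0,0,0],0],[0,[0,0,0],0],[0,[0,0,0],0]]}}

```text
clock: 12.6
eef_pos: [0.4652, -0.0096, 0.2396]
tool_rot: [0.05, 0.999, -0.0, -0.001]
ft_force: [-0.3, 0.3, 0.0]
grip_width: 0.0852
```

Call:
{"name": "servo_tool", "arguments": {"increments": [[0,[-2,-9,0],0],[0,[-5,-22,0],0],[0,[-5,-22,0],0],[0,[-5,-22,0],0],[0,[-5,-22,0],0],[0,[-5,-22,0],0],[0,[-5,-22,0],0],[0,[-5,-22,0],0],[0,[-5,-22,0],0],[0,[0,-4,0],0]]}}

```text
clock: 13.6
eef_pos: [0.4883, -0.2043, 0.239]
tool_rot: [0.051, 0.999, -0.0, -0.001]
ft_force: [1.4, 0.2, 0.1]
grip_width: 0.0853
```

```bash
python3 st.py .490 -.202 .159
python3 - <<'E'
from h import *
for n in ['wrist','top','side']:
    c=viewer.get_calibration(n);p,d=viewer.camera(n); cv2.imwrite(f'pics/{n}7.png',p[:,:,::-1]); np.save(f'pics/{n}7.npy',d)
    if n=='wrist':
        K=c['K']; v,u=np.mgrid[0:480,0:640]; a=u-K[0,2]; b=v-K[1,2]; r=np.hypot(a,b); th=r/K[0,0]; t=np.tan(th)/np.maximum(r,1e-9)
        W=R.from_quat(c['orientation']).apply((np.stack([a*t,-b*t,-np.ones_like(a)],-1)*d[...,None]).reshape(-1,3)).reshape(480,640,3)+c['position']
    else: W=cloud(c,d)
    near=lambda x,y,s:(d>0)&(abs(W[...,0]-x)<s)&(abs(W[...,1]-y)<s)
    m=near(.49,-.202,.028)&(W[...,2]>.172)&(W[...,2]<.2)&(p.max(-1)<75)
    if m.sum()>20: P=W[m]; print(n,'grip',m.sum(),'top z',np.percentile(P[:,2],95),cv2.minAreaRect((P[:,:2]*1000).astype(np.float32)))
    m=near(.466,-.01,.04)&(W[...,2]>.16)&(W[...,2]<.18)
    if m.sum()>20: P=W[m]; print(n,'lug',m.sum(),'top z',np.percentile(P[:,2],95),cv2.minEnclosingCircle((P[:,:2]*1000).astype(np.float32)))
E
```

```text
t 13.6 p [ 0.4883 -0.2043  0.239 ] F [1.4 0.2 0.1] w 0.0853 yaw 84.1 zaxis [-0.002  0.    -1.   ] q [-0.4   0.3   0.1   1.38 -0.   -0.29]
tool delta mm [-1.6  2.5 80. ]
wrist grip 1423 top z 0.18614007063656568 ((490.6285400390625, -201.61639404296875), (28.954498291015625, 16.721773147583008), 84.26756286621094)
wrist lug 962 top z 0.16794118889002915 ((465.44317626953125, -10.09007453918457), 19.134754180908203)
top grip 62 top z 0.19019519357161796 ((489.8824157714844, -200.53817749023438), (27.525094985961914, 9.422107696533203), 82.2772445678711)
top lug 82 top z 0.17197563641662356 ((467.1991271972656, -9.557540893554688), 17.997034072875977)
side grip 198 top z 0.18789439969040808 ((491.213623046875, -203.14552307128906), (31.314577102661133, 17.491395950317383), 85.87516784667969)
side lug 179 top z 0.1703892038340511 ((466.5935974121094, -10.740373611450195), 21.02424430847168)
```

View pics/wrist7.png

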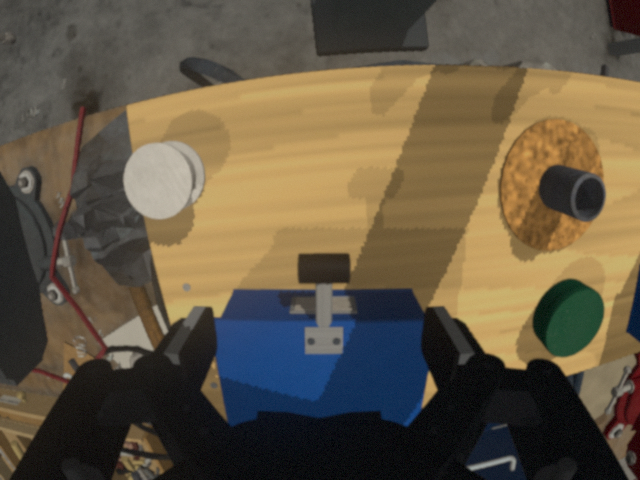

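View pics/side7.png

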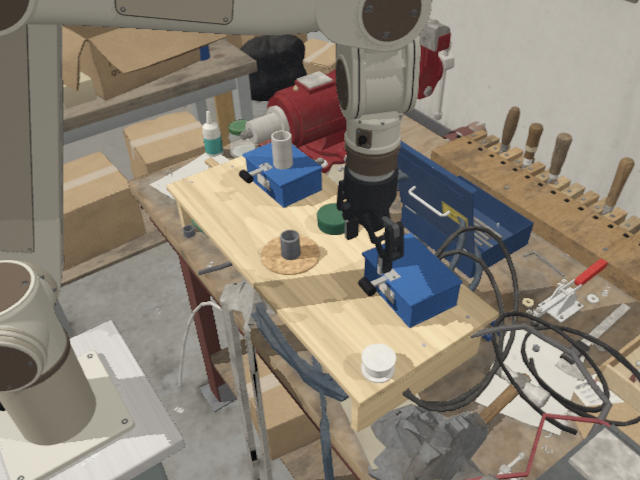

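The lug stands upright on the pad. Both the rim-fit centre, about (0.466,-0.010), and the top height of about 0.17 agree with what is expected. The grip bar is at (325,268) in the wrist view, which puts it at (0.4905,-0.202), yaw -5.7°.

Call:
{"name": "servo_tool", "arguments": {"increments": [[0,[-2,2,0],0],[0,[0,0,0],0],[0,[0,0,10],0],[0,[0,0,14],0],[0,[0,0,14],0],[0,[0,0,14],0],[0,[0,0,10],0],[0,[0,0,0],0],[0,[0,0,0],0],[0,[0,0,0],0]]}}

```text
clock: 14.75
eef_pos: [0.4914, -0.2002, 0.179]
tool_rot: [0.05, 0.999, -0.0, 0.001]
ft_force: [-0.5, -1.0, -0.3]
grip_width: 0.0853
```

```bash
python3 st.py .4905 -.202 .157
python3 - <<'E'
from h import *
for n in ['wrist']:
    p,d=viewer.camera(n); cv2.imwrite(f'pics/{n}8.png',p[:,:,::-1])
E
```

```text
t 14.75 p [ 0.4914 -0.2002  0.179 ] F [-0.5 -1.  -0.3] w 0.0853 yaw 84.29 zaxis [ 0.001 -0.001 -1.   ] q [-0.39  0.33 -0.01  1.23 -0.   -0.29]
tool delta mm [ 0.8 -1.8 22. ]
```

View pics/wrist8.png

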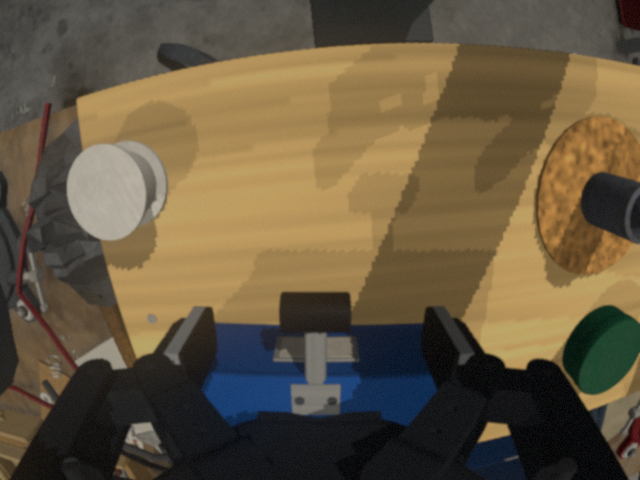

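The bar is at (316,312), nearly centred. I'll lower 22 mm and close.

Call:
{"name": "servo_tool", "arguments": {"increments": [[0,[1,-1,6],0],[0,[0,0,8],0],[0,[0,0,8],0],[0,[0,0,0],0],[0,[0,0,0],0],[255,[0,0,0],0],[255,[0,0,0],0],[255,[0,0,0],0],[255,[0,0,0],0],[255,[0,0,0],0]]}}

```text
clock: 15.8
eef_pos: [0.4899, -0.2017, 0.1568]
tool_rot: [0.05, 0.999, -0.001, 0.0]
ft_force: [-1.5, -1.3, 2.2]
grip_width: 0.0289
```

Call:
{"name": "servo_tool", "arguments": {"increments": [[255,[0,0,0],0],[255,[0,0,0],0],[255,[0,0,0],0],[255,[0,0,0],0],[255,[0,0,0],0],[255,[0,0,0],0],[255,[0,0,0],0],[255,[0,0,0],0],[255,[0,0,0],0],[255,[0,0,0],0]]}}

```text
clock: 16.8
eef_pos: [0.4899, -0.2016, 0.1567]
tool_rot: [0.05, 0.999, -0.001, 0.0]
ft_force: [-2.0, -5.6, 5.1]
grip_width: 0.029
```

```bash
python3 - <<'E'
from h import *
for n in ['wrist','side']:
    p,d=viewer.camera(n); cv2.imwrite(f'pics/{n}9.png',p[:,:,::-1])
E
python3 st.py
python3 - <<'E'
# arc deltas in tool frame mm: tool x = -box x', tool z = down
import numpy as np
r=140;o=3
prev=None
for a in range(0,65,3):
    t=np.radians(a); s=-r*np.cos(t)-o*np.sin(t); z=r*np.sin(t)+o*np.cos(t)
    if prev: print(a,'tx',round(-(s-prev[0]),1),'tz',round(-(z-prev[1]),1), 'cum',round(-(s+140),1),round(-(z-3),1))
    prev=(s,z)
E
```

```text
t 16.9 p [ 0.4899 -0.2016  0.1568] F [-3.  -4.1  5. ] w 0.029 yaw 84.26 zaxis [ 0.001 -0.001 -1.   ] q [-0.39  0.34 -0.05  1.17 -0.   -0.29]
3 tx -0.0 tz -7.3 cum -0.0 -7.3
6 tx -0.4 tz -7.3 cum -0.5 -14.6
9 tx -0.8 tz -7.2 cum -1.3 -21.9
12 tx -1.2 tz -7.2 cum -2.4 -29.0
15 tx -1.6 tz -7.1 cum -4.0 -36.1
18 tx -1.9 tz -7.0 cum -5.9 -43.1
21 tx -2.3 tz -6.9 cum -8.2 -50.0
24 tx -2.7 tz -6.7 cum -10.9 -56.7
27 tx -3.0 tz -6.5 cum -13.9 -63.2
30 tx -3.4 tz -6.4 cum -17.3 -69.6
33 tx -3.7 tz -6.2 cum -21.0 -75.8
36 tx -4.0 tz -6.0 cum -25.0 -81.7
39 tx -4.3 tz -5.7 cum -29.3 -87.4
42 tx -4.6 tz -5.5 cum -34.0 -92.9
45 tx -4.9 tz -5.2 cum -38.9 -98.1
48 tx -5.2 tz -4.9 cum -44.1 -103.0
51 tx -5.5 tz -4.6 cum -49.6 -107.7
54 tx -5.7 tz -4.3 cum -55.3 -112.0
57 tx -6.0 tz -4.0 cum -61.2 -116.0
60 tx -6.2 tz -3.7 cum -67.4 -119.7
63 tx -6.4 tz -3.4 cum -73.8 -123.1
```

View pics/wrist9.png

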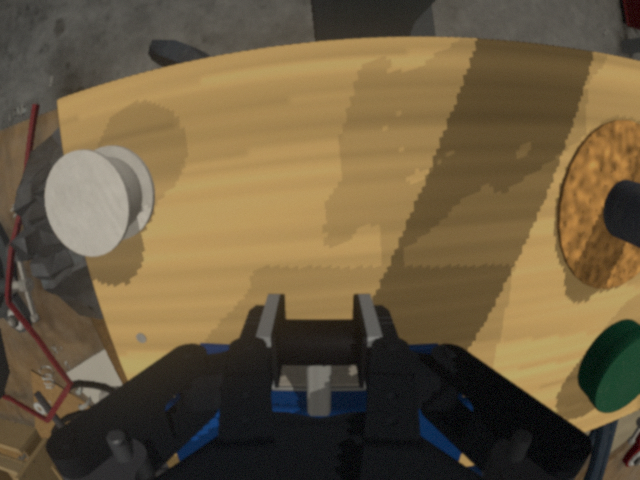

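View pics/side9.png

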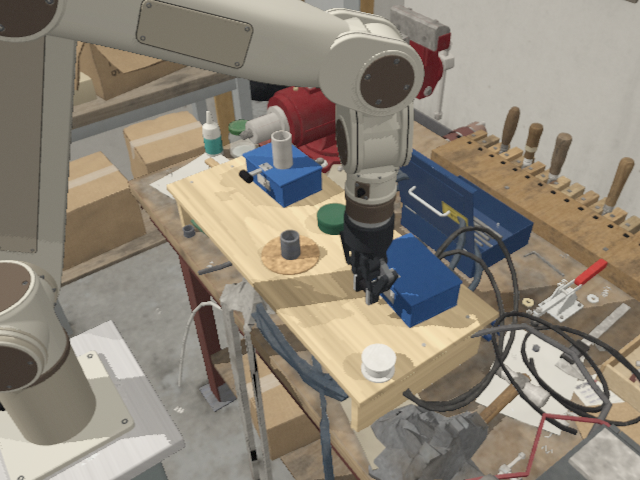

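The bar is pinched between the pads, with the opening at 29 mm (bar 30 mm). I'll raise it along the hinge arc at 3° per row.

Call:
{"name": "servo_tool", "arguments": {"increments": [[255,[0,0,-7.3],0],[255,[-0.4,0,-7.3],0],[255,[-0.8,0,-7.2],0],[255,[-1.2,0,-7.2],0],[255,[0,0,0],0],[255,[0,0,0],0],[255,[0,0,0],0],[255,[0,0,0],0],[255,[0,0,0],0],[255,[0,0,0],0]]}}

```text
clock: 17.9
eef_pos: [0.4926, -0.2019, 0.1836]
tool_rot: [0.05, 0.999, -0.0, -0.0]
ft_force: [3.5, -5.6, -5.5]
grip_width: 0.0291
```

```bash
python3 - <<'E'
from h import *
for n in ['wrist','side']:
    p,d=viewer.camera(n); cv2.imwrite(f'pics/{n}10.png',p[:,:,::-1])
E
python3 st.py
```

```text
t 18.0 p [ 0.4926 -0.2019  0.1836] F [ 3.4 -6.6 -5.6] w 0.029 yaw 84.25 zaxis [-0.001 -0.001 -1.   ] q [-0.39  0.33  0.    1.24 -0.   -0.29]
```

View pics/side10.png

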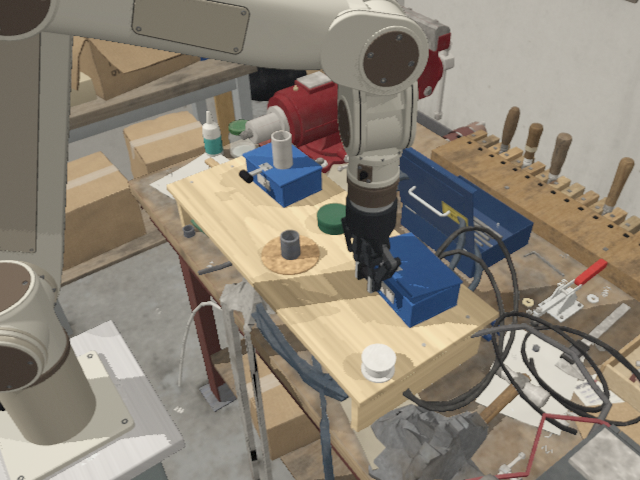

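The lid is rising with the grip and the forces are small, so I'll continue.

Call:
{"name": "servo_tool", "arguments": {"increments": [[255,[-1.6,0,-7.1],0],[255,[-1.9,0,-7.0],0],[255,[-2.3,0,-6.9],0],[255,[-2.7,0,-6.7],0],[255,[-3.0,0,-6.5],0],[255,[-3.4,0,-6.4],0],[255,[0,0,0],0],[255,[0,0,0],0],[255,[0,0,0],0],[255,[0,0,0],0]]}}

```text
clock: 19.0
eef_pos: [0.5068, -0.2033, 0.2236]
tool_rot: [0.05, 0.999, -0.0, -0.001]
ft_force: [1.8, -6.0, -6.4]
grip_width: 0.0291
```

```bash
python3 - <<'E'
from h import *
for n in ['side']:
    p,d=viewer.camera(n); cv2.imwrite(f'pics/{n}11.png',p[:,:,::-1])
E
python3 st.py
```

```text
t 19.05 p [ 0.5068 -0.2033  0.2236] F [ 2.3 -6.2 -5.9] w 0.0289 yaw 84.26 zaxis [-0.003 -0.    -1.   ] q [-0.38  0.34  0.12  1.35 -0.   -0.28]
```

View pics/side11.png

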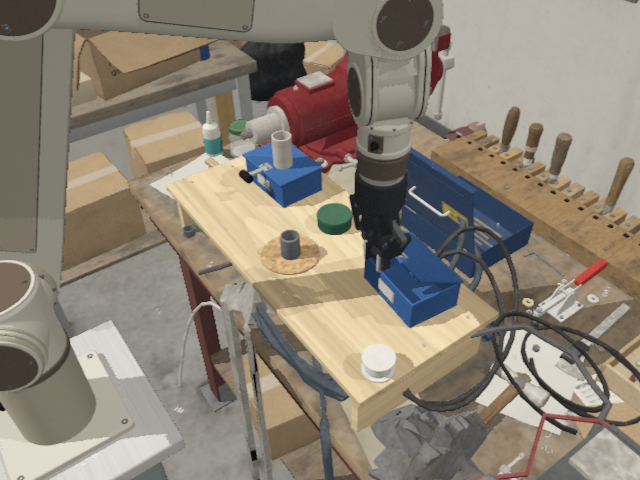

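Call:
{"name": "servo_tool", "arguments": {"increments": [[255,[-3.7,0,-6.2],0],[255,[-4.0,0,-6.0],0],[255,[-4.3,0,-5.7],0],[255,[-4.6,0,-5.5],0],[255,[-4.9,0,-5.2],0],[255,[-5.2,0,-4.9],0],[255,[0,0,0],0],[255,[0,0,0],0],[255,[0,0,0],0],[255,[0,0,0],0]]}}

```text
clock: 20.05
eef_pos: [0.5319, -0.2058, 0.2567]
tool_rot: [0.05, 0.999, 0.0, -0.003]
ft_force: [-1.6, -5.6, -4.3]
grip_width: 0.0289
```

Call:
{"name": "servo_tool", "arguments": {"increments": [[255,[-5.5,0,-4.6],0],[255,[-5.7,0,-4.3],0],[255,[-6.0,0,-4.0],0],[255,[-6.2,0,-3.7],0],[255,[0,0,0],0],[255,[0,0,0],0],[255,[0,0,0],0],[255,[0,0,0],0],[255,[0,0,0],0],[255,[0,0,0],0]]}}

```text
clock: 21.05
eef_pos: [0.5545, -0.2081, 0.274]
tool_rot: [0.05, 0.999, -0.0, -0.003]
ft_force: [-4.3, -5.5, -0.1]
grip_width: 0.0284
```

```bash
cat > lid.py <<'E'
from h import *
import sys
k=sys.argv[1]
ax=np.array([np.cos(np.radians(-5.7)),np.sin(np.radians(-5.7)),0]); ay=np.array([-ax[1],ax[0],0])
org=np.array([.580,-.210,.120]); hinge=org+ax*.05+np.array([0,0,.055])
for n in ['side','top','wrist']:
    c=viewer.get_calibration(n);p,d=viewer.camera(n); cv2.imwrite(f'pics/{n}{k}.png',p[:,:,::-1]); np.save(f'pics/{n}{k}.npy',d)
    if n=='wrist':
        K=c['K']; v,u=np.mgrid[0:480,0:640]; a=u-K[0,2]; b=v-K[1,2]; r=np.hypot(a,b); th=r/K[0,0]; t=np.tan(th)/np.maximum(r,1e-9)
        W=R.from_quat(c['orientation']).apply((np.stack([a*t,-b*t,-np.ones_like(a)],-1)*d[...,None]).reshape(-1,3)).reshape(480,640,3)+c['position']
    else: W=cloud(c,d)
    hsv=cv2.cvtColor(p,cv2.COLOR_RGB2HSV);H,S,V=[hsv[...,i].astype(int) for i in range(3)]
    q=W-hinge; sx=q@ax; sy=q@ay; z=q[...,2]
    m=(d>0)&(H>100)&(H<125)&(S>130)&(abs(sy)<.08)&(z>.02)&(z<.13)&(sx>-.09)&(sx<.02)
    if m.sum()<30: print(n,'few',m.sum()); continue
    P=np.stack([sx[m],z[m]],1); mu=P.mean(0); w,vv=np.linalg.eigh(np.cov((P-mu).T)); dd=vv[:,1]; dd=dd*np.sign(dd[1])
    nrm=np.array([-dd[1],dd[0]])
    print(n,m.sum(),'lid angle',np.degrees(np.arctan2(dd[1],-dd[0])).round(1),'thick sd',np.sqrt(w[0]).round(4), 'max along',np.hypot(*P.T).max().round(3))
E
python3 lid.py 12; python3 st.py
```

```text
side 273 lid angle 56.5 thick sd 0.0013 max along 0.128
top 255 lid angle 54.1 thick sd 0.0011 max along 0.147
wrist 997 lid angle 44.5 thick sd 0.0026 max along 0.154
t 21.2 p [ 0.5545 -0.2081  0.274 ] F [-4.4 -3.8  0.3] w 0.0287 yaw 84.24 zaxis [-0.007  0.    -1.   ] q [-0.36  0.43  0.38  1.53 -0.   -0.26]
```

View pics/side12.png

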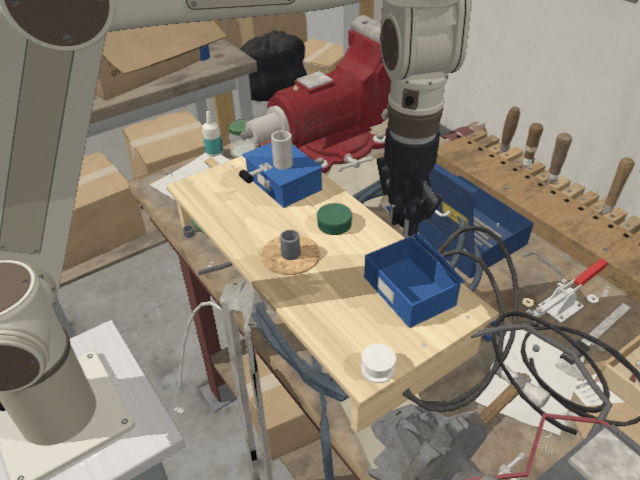

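View pics/wrist12.png

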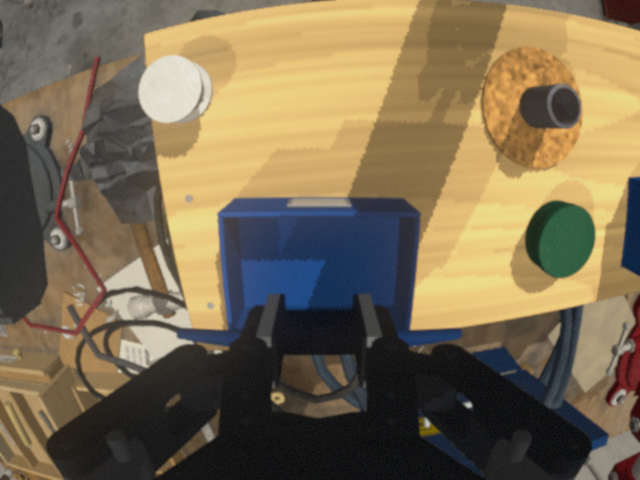

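```bash
cat > pol.py <<'E'
from h import *
import sys
k=sys.argv[1]
ax=np.array([np.cos(np.radians(-5.7)),np.sin(np.radians(-5.7)),0]); ay=np.array([-ax[1],ax[0],0])
org=np.array([.580,-.210,.120]); hinge=org+ax*.05+np.array([0,0,.055])
for n in ['side','top']:
    c=viewer.get_calibration(n); d=np.load(f'pics/{n}{k}.npy'); p=cv2.imread(f'pics/{n}{k}.png')
    W=cloud(c,d); hsv=cv2.cvtColor(p,cv2.COLOR_BGR2HSV);H,S,V=[hsv[...,i].astype(int) for i in range(3)]
    q=W-hinge; sx=q@ax; sy=q@ay; z=q[...,2]; rr=np.hypot(sx,z); an=np.degrees(np.arctan2(z,-sx))
    m=(d>0)&(H>100)&(H<125)&(S>130)&(abs(sy)<.08)&(z>.005)&(sx>-.09)&(sx<.02)
    for a,b in [(.02,.04),(.04,.06),(.06,.08),(.08,.1),(.1,.108),(.108,.12),(.12,.16)]:
        mm=m&(rr>a)&(rr<b)
        if mm.sum()>3: v,u=np.nonzero(mm); print(n,a,b,mm.sum(),np.percentile(an[mm],[5,50,95]).round(1),'sy',sy[mm].min().round(3),sy[mm].max().round(3),'px',int(np.median(u)),int(np.median(v)))
E
python3 pol.py 12
python3 - <<'E'
import cv2
im=cv2.imread('pics/side12.png')[160:330,340:500]; cv2.imwrite('pics/c12.png',cv2.resize(im,None,fx=3.5,fy=3.5,interpolation=cv2.INTER_CUBIC))
E
```

```text
side 0.02 0.04 44 [58.  59.2 66.8] sy -0.075 0.031 px 443 264
side 0.04 0.06 38 [57.1 57.6 61.1] sy -0.075 0.032 px 447 267
side 0.06 0.08 39 [56.6 56.9 59.1] sy -0.075 0.012 px 439 259
side 0.08 0.1 41 [56.3 56.5 58.5] sy -0.075 -0.007 px 440 258
side 0.1 0.108 115 [56.4 57.4 58.9] sy -0.074 0.069 px 428 246
top 0.02 0.04 95 [69.1 74.4 82.5] sy 0.004 0.072 px 381 196
top 0.04 0.06 54 [64.5 66.5 69.6] sy 0.017 0.072 px 376 199
top 0.06 0.08 36 [62.  63.1 64.7] sy 0.05 0.072 px 374 202
top 0.08 0.1 42 [60.2 61.1 62.2] sy 0.052 0.073 px 374 206
top 0.1 0.108 28 [57.6 59.1 60.6] sy 0.053 0.071 px 374 209
```

View pics/c12.png

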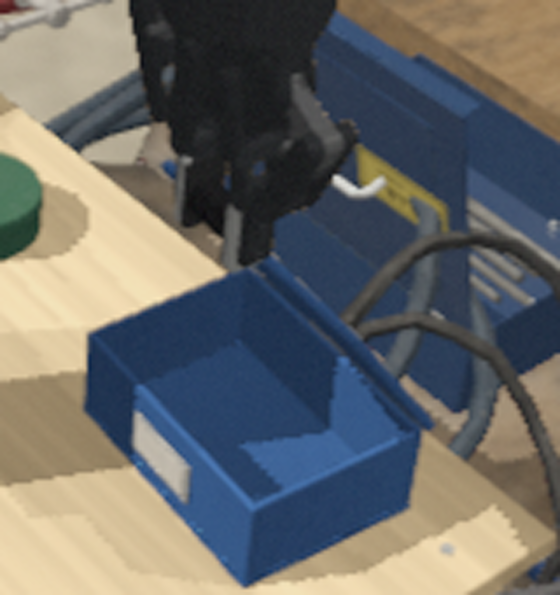

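View pics/top12.png

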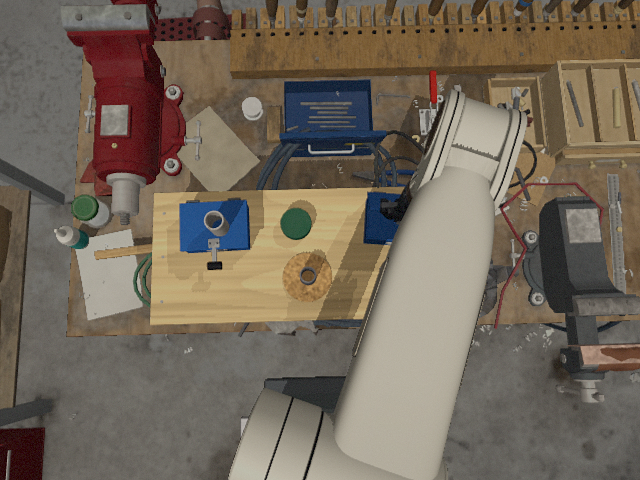

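Side depth gives about 57° and the TCP arc gives about 58°. I'll nudge up by 2°, let it settle, and recheck.

Call:
{"name": "servo_tool", "arguments": {"increments": [[255,[-2,0,-1.3],0],[255,[-2,0,-1.2],0],[255,[0,0,0],0],[255,[0,0,0],0],[255,[0,0,0],0],[255,[0,0,0],0],[255,[0,0,0],0],[255,[0,0,0],0],[255,[0,0,0],0],[255,[0,0,0],0]]}}

```text
clock: 22.2
eef_pos: [0.5581, -0.2084, 0.2763]
tool_rot: [0.051, 0.999, 0.0, -0.004]
ft_force: [-5.5, -4.7, -0.6]
grip_width: 0.0287
```

```bash
python3 st.py; python3 lid.py 13; python3 pol.py 13; python3 st.py
python3 - <<'E'
from h import *
for n in ['side','top']:
    c=viewer.get_calibration(n); d=np.load(f'pics/{n}13.npy'); W=cloud(c,d)
    for nm,x,y,lo,hi,s in [('lug',.466,-.01,.155,.18,.035),('shell',.572,.175,.238,.26,.035),('tin',.584,.0137,.142,.16,.045),('spool',.432,-.308,.144,.16,.035),('lid a',.577,.188,.175,.19,.08)]:
        m=(d>0)&(abs(W[...,0]-x)<s)&(abs(W[...,1]-y)<s)&(W[...,2]>lo)&(W[...,2]<hi)
        if m.sum()>10: P=W[m]; cc,r=cv2.minEnclosingCircle((P[:,:2]*1000).astype(np.float32)); print(n,nm,m.sum(),np.round(cc,1),round(r,1),'z95',np.percentile(P[:,2],95).round(4),'zmed',np.median(P[:,2]).round(4))
E
```

```text
t 22.2 p [ 0.5581 -0.2084  0.2763] F [-5.5 -4.7 -0.6] w 0.0287 yaw 84.21 zaxis [-0.008  0.001 -1.   ] q [-0.36  0.43  0.4   1.54 -0.   -0.26]
side 350 lid angle 58.2 thick sd 0.0012 max along 0.123
top 210 lid angle 55.4 thick sd 0.0014 max along 0.147
wrist 956 lid angle 45.2 thick sd 0.0023 max along 0.151
side 0.02 0.04 68 [59.7 61.  64.8] sy -0.075 0.048 px 437 258
side 0.04 0.06 57 [58.7 59.2 61.5] sy -0.075 0.034 px 440 259
side 0.06 0.08 60 [58.2 58.5 61. ] sy -0.075 0.008 px 438 256
side 0.08 0.1 55 [57.9 58.1 59.9] sy -0.075 -0.002 px 438 254
side 0.1 0.108 119 [57.9 59.  60.4] sy -0.075 0.07 px 428 243
top 0.02 0.04 71 [70.6 76.9 85.8] sy 0.013 0.072 px 379 196
top 0.04 0.06 38 [65.2 68.1 70.3] sy 0.021 0.073 px 373 198
top 0.06 0.08 32 [63.7 64.5 65.9] sy 0.05 0.072 px 374 201
top 0.08 0.1 35 [62.  63.  63.7] sy 0.052 0.073 px 374 204
top 0.1 0.108 32 [59.2 61.1 62.4] sy 0.054 0.072 px 375 207
t 22.35 p [ 0.5581 -0.2084  0.2763] F [-5.1 -5.6 -0.6] w 0.0287 yaw 84.21 zaxis [-0.008  0.001 -1.   ] q [-0.36  0.43  0.4   1.54 -0.   -0.26]
side lug 252 [465.  -10.5] 19.8 z95 0.1701 zmed 0.1643
side shell 227 [570.3 174.4] 22.5 z95 0.2503 zmed 0.2451
side tin 683 [583.4  13.5] 37.3 z95 0.15 zmed 0.1475
side spool 774 [ 430.2 -308. ] 27.0 z95 0.1523 zmed 0.1502
side lid a 1672 [575.6 188. ] 88.5 z95 0.1842 zmed 0.1812
top lug 94 [467.1  -9.4] 18.0 z95 0.1721 zmed 0.1685
top shell 161 [572.9 175.7] 20.8 z95 0.2516 zmed 0.2481
top tin 760 [585.9  14.7] 34.9 z95 0.1519 zmed 0.1483
top lid a 3010 [578.5 190.3] 88.7 z95 0.1852 zmed 0.1819
```

View pics/side13.png

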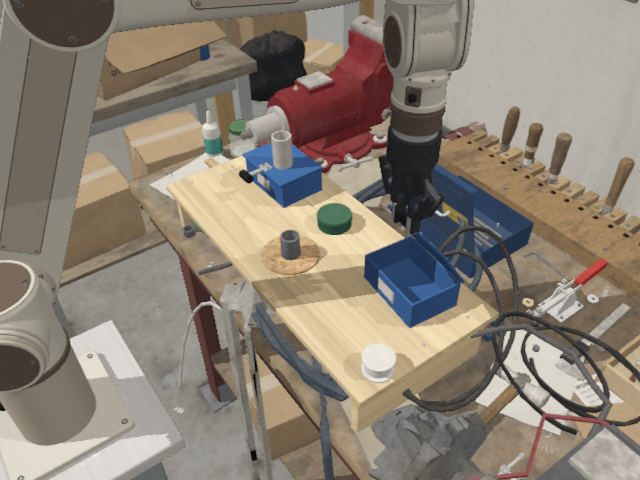

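View pics/wrist13.png

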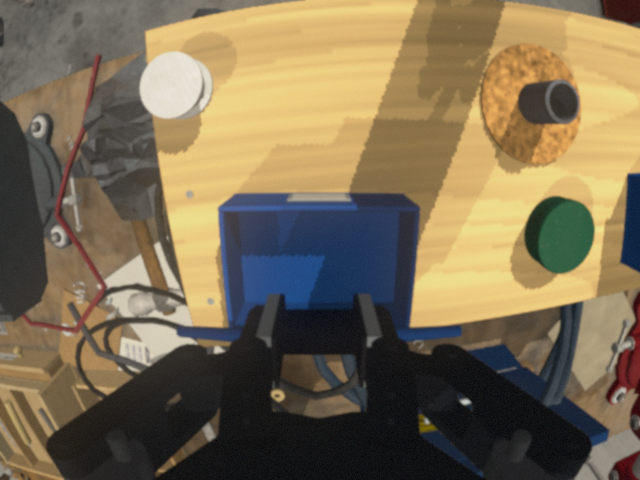

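Box_b's lid stands open at about 59° with the bar still between the fingers, at (318,325) in the wrist view. The lug is upright on the pad at (290,245) in the side view, and the shell, tin and spool are where they started. Handing in.

```bash
python3 -c "
from workcell import order; print(order.job_done())"
```

```text
the job is handed in; nothing more can be done
None
```

The job is handed in at 22.35 s. I took the lug off box_b's lid, stood it on the cork pad and let go of it. I then raised lid_b by its grip along the hinge arc and handed in with the fingers still pinching the bar.

**Last checks:**
- **Lug:** it stands about 1–2 mm from the pad centre, and its top is at about 0.17 m (0.169 expected).
- **Lid_b:** the side view gives about 58–59° and the fingertip arc about 60°. The opening was steady at 29 mm and the forces were a few N.
- **Shell, tin and spool:** all are within about 3 mm of where they started. The arm hid the spool in the last top view, so its check is from the side view only.
- **Lid_a:** it lies level at its shut height.

**Checks that disagreed:** the automatic lid-angle fit gave 55° from the top view and 45° from the wrist view. I set these aside because both see the lid nearly edge-on and partly hidden by the gripper. The lid's front edge in the top view gave about 59–62°.

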